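Set the try square on the knob mark of a drawer front

ROBOT

A 6-joint arm with a two-finger parallel gripper is mounted at the origin on the work surface. World frame = base frame: x ahead of the robot, y to its left, z up, the work surface at z = 0. Lengths are in m, angles in rad, forces in N, time in s.
With the tool pointing down it reaches from about 0.275 to 0.85 m from the base axis. Payload 5.2 kg.
Tool frame: the origin (TCP) lies between the finger pads; the fingertips stand 17 mm ahead of it and the grasp point (between the pads) lies 2 mm behind it; z points along the fingers, y is the line along which they close (so a half turn about z gives the same grasp; the last joint's range is limited). The gripper opens to 85 mm and grips with 20 to 120 N. Pads are 22 mm wide; open, the fingers measure 114 mm over their backs; the gripper's body (76 mm by 85 mm) begins 54 mm behind the grasp point. The pads swing forward as they close: fully open they stand 13 mm farther back than shut.
Start: joints at [-1.448, 0.259, 1.535, -0, 1.348, -0.203], TCP at [0.176, -0.521, 0.248] pointing down, gripper open.
Joint ranges: [-3.14, 3.14], [-0.91, 2.08], [0.19, 2.58], [-1.22, 4.36], [0.22, 2.71], [-3.12, 3.12]. Speed limits (rad/s): [2.57, 2.57, 3.14, 3.14, 3.14, 3.14].

INTERFACE

Orientations are given as a 3x3 rotation matrix whose columns are the frame's x, y, z axes.
In Python, from bench import ctrl, grab_frame, camera_model gives the robot as it stands (ctrl), with the cameras as plain functions. Calls block until the motion is done:
- ctrl.move_pose(position, orientation): joint-space move of the TCP to a pose.
- ctrl.move_linear(position, rot=None, feed=0.15): straight line of the TCP; rot=None keeps the orientation; feed is the mean speed in m/s.
- ctrl.move_j(angles): joint-space move.
- ctrl.grip(opening, effort=None): finger opening in m; effort is the grip in N (None keeps the last); returns when the fingers have stopped.
- ctrl.wait(seconds).
- ctrl.solve_ik(position, orientation): joint angles nearest the present ones, or None.
- ctrl.sense(): the state.
- grab_frame(name): name is "scene" or "top" or "wrist"; returns the picture (480x640x3 uint8, red, green, blue); there is no depth.
- camera_model(name): a dict with "fx", "fy", "cx", "cy" (pixels), "xyz" and "attitude" of the camera in the world; the wrist camera has in their place "hand_eye" (4x4, takes a point from camera to tool coordinates, whose origin is the TCP and whose axes are the flange's). Camera axes: x right, y up, looking along -z (the intrinsics and any distortion apply to the point x, -y, -z); pixel columns grow to the right and rows downward; lengths in m; the calibration is good to about 2 mm. A picture is of the moment at which its call begins: read the wrist's pose just before it. camera_model takes no time and is no camera call.
A pose or a line that the arm cannot do raises ctrl.MotionError and nothing moves.
- ctrl.job_done(): hands the job in; it is judged then, once.
The state is a dict: "t": time; "joint_pos": joint angles; "dq": joint speeds; "joint_torque": joint torques, N m; "ee_pos": TCP position; "ee_rot": TCP orientation; "force": force on the tool from outside, world axes, zero at the start; "torque": the same for the moment, N m; "finger_gap": finger opening in m; "gripper_force": force on a finger pad.
Only numpy, scipy, OpenCV 4.12 (cv2) and the standard library are available. Lean on these libraries where they do the work, as an engineer would, in place of code of your own. Each camera call takes 0.05 s, during which the arm holds its last target. There are 200 camera calls.

TASK

The pantry drawer front is about to be marked out for its new knob. Clear the sanding block off the front and set it down the same way up on the counter or mat, and bring the try square up so that its stock sits flush along the front's marked edge, blade flat on the face, with the outer edge of the blade on the pencil mark. Do not shift the drawer front, and leave the other things where they are.

Things in the scene. Friction and masses are not known exactly. Their poses are not given: they have to be found in the camera images.
- front: oak drawer front, a loose slab 140 (x) x 420 (y) x 20 (z) mm, 0.78 kg, lying face up on a thin black rubber mat (3 mm thick, 220 x 480 mm, fixed to the counter). Origin: centre of its underside; its x axis points across it, away from the robot, y along it to the left, z up. It slips on the mat at about 5 to 9 N of push; the square slides on it at 1 to 2.5 N
- mark (a point): the pencil mark for the knob: a dark line 3 mm wide on a strip of masking tape, in the middle of the front's long edge on the robot's side, running 32 mm in from that edge square to it and also down the edge. The point lies on the mark's centre line, on the top corner of that edge; axes as the front's. It is 70 mm (-x) from the front's middle, 20 mm above its underside
- square: try square: dark wooden stock and a steel blade 180 x 40 x 4 mm leaving one end of it at a right angle. Lies loose on the front right of the mark, blade on the face, stock hanging off the robot-side edge, 3-5 cm short. Origin: corner where the blade's outer edge meets the stock's inner face, 2 mm above the blade's underside. x along the blade to its tip: blade x 0 to 180, y 0 to 40 mm
- toe (a point): free end of the square's stock, on its inner face, 120 mm along the square's y from its origin (axes as the square's). The stock is 30 x 120 x 20 mm: in the square's axes x -30 to 0, y 0 to 120, z -10 to 10 mm, so its underside is 8 mm below the blade's. The blade's outer edge is the one level with the stock's other end
- balance (a point): the square's balance point (0.28 kg), on the blade 69 mm from the stock's inner face and 28 mm from the blade's outer edge; while it is over the front the square lies flat
- block: cork sanding block wrapped in grey abrasive below, 60 (x) x 110 (y) x 40 (z) mm, 0.12 kg, standing on the front where the blade has to lie. Origin: centre of its underside
- pencil: carpenter's pencil, 115 mm long (x) x 14 x 8 mm, lying on the left part of the front; leave it. Origin: centre of its underside
- tape_measure: tape measure, 75 x 42 x 60 mm, on the counter to the right; leave it. Origin: centre of its underside
- tape_roll: roll of masking tape lying flat, 104 mm across, 36 mm high, on the counter to the right; leave it. Origin: centre of its underside
- screwdriver: screwdriver with a black handle, 200 mm long, lying on the counter to the right; leave it. Origin: at about its middle, on the counter
- mug: white mug, 82 mm across, 95 mm high, on the counter to the left; leave it. Origin: centre of its underside

How it is judged:
At the end, for the whole second after the job is handed in: stock's inner face within 2 mm of the marked edge at both its ends, blade flat on the face, its outer edge within 4 mm of the middle of the pencil mark; sanding block flat, abrasive side down, on counter or mat; front within 15 mm of where it was; all at rest (x of square in the frame of mark between -0.002 and 0.002 m and x of toe in the frame of mark between -0.002 and 0.002 m and y of square in the frame of mark between -0.004 and 0.004 m and z of square in the frame of mark between 0 and 0.004 m and angle between the z axis of square and the z axis of front, either way round below 0.03 rad and height (world z) of block between -0.004 and 0.008 m and angle between block's own z axis and vertical below 0.1 rad and distance of front from where it was at the start of the episode below 0.015 m and linear speed of each of square, block below 0.01 m/s); the robot touches nothing.
It fails at once if the drawer front is shifted by more than 15 mm (distance of front from where it was at the start of the episode above 0.015 m).
It fails at once if the pencil is moved by more than 30 mm (distance of pencil from where it was at the start of the episode above 0.03 m).
It fails at once if another thing on the counter is moved by more than 30 mm (distance of any of tape_measure, tape_roll, screwdriver, mug from where it was at the start of the episode above 0.03 m).
It also fails if it takes over 72 s, if anything falls off the work surface, if the arm or the gripper's body presses on something with over 40 N, if the wrist force passes 120 N, or if a joint passes its speed limit or range.

## Working session

There is one attempt and no reset: what is moved stays moved. The work goes in short steps, each a Python script; the robot and the scene stay as the last script left them, time stands still between calls to the robot, and variables do not carry over. Pictures are saved under pics/ and viewed, at most 10 in all, crops included, and the job is handed in when it is done.

```bash
ls; mkdir -p pics
python3 - <<'E'
from bench import ctrl, grab_frame, camera_model
import cv2
for n in("top","scene"):
    im=grab_frame(n); cv2.imwrite(f"pics/{n}0.png",im[:,:,::-1])
    print(n,camera_model(n))
print(camera_model("wrist")); s=ctrl.sense(); print(s["t"],s["ee_rot"],s["force"])
E
```

```text
bench.py
pics
top {'fx': 600.4768606968364, 'fy': 600.4768606968364, 'cx': 326.12360280701375, 'cy': 243.63686935368926, 'xyz': array([ 0.37307356, -0.03909436,  1.60993937]), 'attitude': array([[ 0.02681862,  0.99475875, -0.09867009],
       [-0.9995328 ,  0.02813245,  0.01194799],
       [ 0.0146612 ,  0.09830356,  0.99504847]])}
scene {'fx': 493.3973026710702, 'fy': 493.3973026710702, 'cx': 319.1902821186225, 'cy': 243.52793294848163, 'xyz': array([1.19467264, 0.64213703, 0.68193288]), 'attitude': array([[-0.72076253, -0.365811  ,  0.58879851],
       [ 0.69308463, -0.39455414,  0.60329158],
       [ 0.01162219,  0.84291716,  0.53791782]])}
{'fx': 380.5021032181558, 'fy': 380.5021032181558, 'cx': 325.6356579889386, 'cy': 239.43688485138296, 'hand_eye': array([[-1.19075337e-04,  9.45687157e-01,  3.25078125e-01,
         8.36255738e-02],
       [ 9.99999911e-01, -1.91645303e-05,  4.22049245e-04,
         8.50584718e-05],
       [ 4.05356520e-04,  3.25078146e-01, -9.45687070e-01,
        -1.24874893e-01],
       [ 0.00000000e+00,  0.00000000e+00,  0.00000000e+00,
         1.00000000e+00]])}
0.1 [[ 9.47392004e-01  3.20075529e-01 -2.16673408e-04]
 [ 3.20075432e-01 -9.47390583e-01  1.67351560e-03]
 [ 3.30377043e-04 -1.65482713e-03 -9.99998576e-01]] [ 0.066456   -0.49696107 -0.23899242]
```

View pics/top0.png

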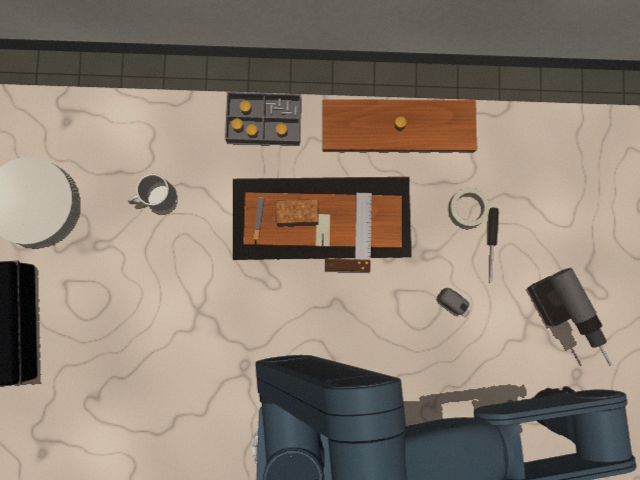

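View pics/scene0.png

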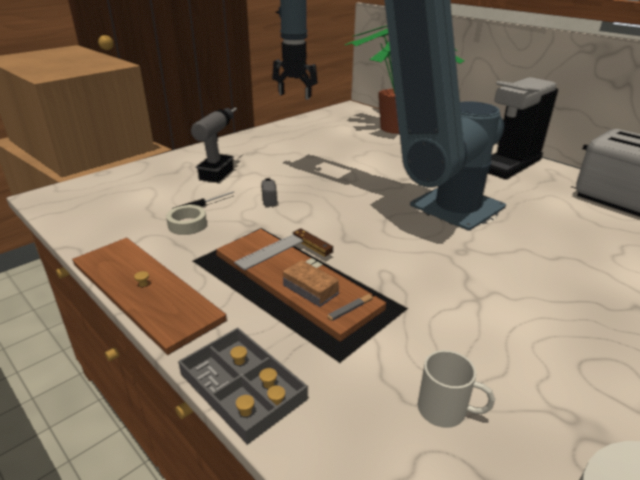

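The top view shows the front at about (244–402, 193–248), the block at (297, 211) and the mark at (323, 240–247). The blade's outer edge is near column 371 and the stock is at row 266. Next I'll get rough world positions and take a closer wrist view.

```bash
cat > h.py <<'E'
from bench import ctrl, grab_frame, camera_model
import numpy as np, cv2
def cam(name):
    m=camera_model(name)
    if name!="wrist": return m,np.array(m["xyz"]),np.array(m["attitude"])
    s=ctrl.sense(); H=np.array(m["hand_eye"]); R=np.array(s["ee_rot"])
    return m,R@H[:3,3]+s["ee_pos"],R@H[:3,:3]
def ray(c,px,z):
    m,o,R=c; px=np.atleast_2d(np.array(px,float))
    d=np.c_[(px[:,0]-m["cx"])/m["fx"],-(px[:,1]-m["cy"])/m["fy"],-np.ones(len(px))]@R.T
    return o+d*((z-o[2])/d[:,2])[:,None]
def rot(yaw): # tool down, tool x at yaw, tool y = x rotated -90deg
    c,s=np.cos(yaw),np.sin(yaw); return np.array([[c,s,0],[s,-c,0],[0,0,-1.]])
E
python3 - <<'E'
from h import *
np.set_printoptions(precision=4,suppress=True)
print("dist" , {k:v for k,v in camera_model("top").items() if 'dist' in k})
c=cam("top")
print("front",ray(c,[(244,193),(402,195),(402,247),(244,246)],.023))
print("mark",ray(c,[(323,246)],.023),"mug",ray(c,[(153,190)],.05),"block",ray(c,[(297,211)],.063))
print("sq",ray(c,[(371,260),(371,193),(325,261)],.035), "tapem",ray(c,[(453,301)],.06))
p=ray(c,[(330,228)],.023)[0]
ctrl.move_pose([p[0]+.04,p[1],.21],rot(0)); C=cam("wrist")
im=grab_frame("wrist"); cv2.imwrite("pics/w1.png",im[:,:,::-1]); np.savez("w1",o=C[1],R=C[2])
s=ctrl.sense();print(s["t"],s["ee_pos"],s["joint_pos"])
E
```

```text
dist {}
front [[ 0.6602  0.1649  0.023 ]
 [ 0.6672 -0.2581  0.023 ]
 [ 0.5272 -0.2601  0.023 ]
 [ 0.518   0.1592  0.023 ]]
mark [[ 0.5239 -0.05    0.023 ]] mug [[0.6562 0.3999 0.05  ]] block [[0.6096 0.0204 0.063 ]]
sq [[ 0.4893 -0.1772  0.035 ]
 [ 0.668  -0.1738  0.035 ]
 [ 0.4833 -0.0563  0.035 ]] tapem [[ 0.3875 -0.3886  0.06  ]]
2.4 [ 0.6124 -0.0684  0.2101] [-0.2919  0.4026  1.4242 -0.0003  1.3146  1.2803]
```

View pics/w1.png

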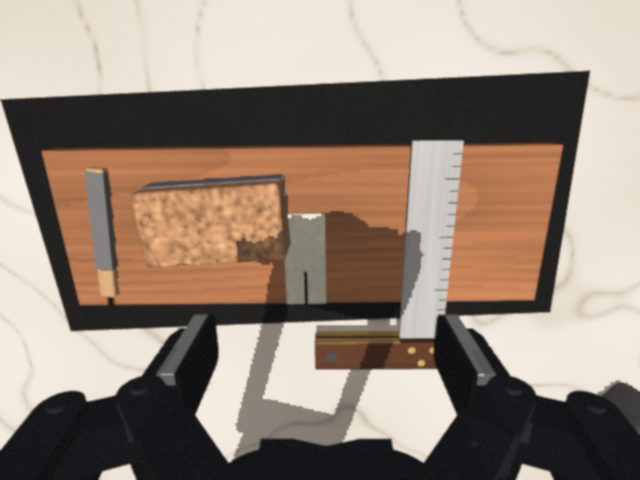

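The wrist view shows the mark line at column 306 (rows 272–304). The near edge runs from (75, 305) to (537, 300), and the blade's outer edge from (463, 141) to (447, 325). The stock is at rows 332–369, from column 316, and the block's top spans about (135–285, 178–265). I'll get the edge line and block pose by segmentation.

Run:
```python
from h import *
np.set_printoptions(precision=4,suppress=True)
m=camera_model("wrist"); d=np.load("w1.npz"); C=(m,d["o"],d["R"])
im=cv2.imread("pics/w1.png"); hsv=cv2.cvtColor(im,cv2.COLOR_BGR2HSV).astype(int); g=cv2.cvtColor(im,cv2.COLOR_BGR2GRAY).astype(int)
# near edge of front: last column-wise saturated/bright ->black transition, rows 285..325
pts=[]
for x in list(range(125,235))+list(range(455,520)):
    col=g[288:318,x]; k=np.argmin(np.diff(col)); pts.append((x,288+k+.5))
P=ray(C,pts,.023); f=np.polyfit(P[:,1],P[:,0],1); r=P[:,0]-np.polyval(f,P[:,1]); ok=abs(r)<.002; f=np.polyfit(P[ok,1],P[ok,0],1)
print("edge x=a*y+b",f,ok.sum(),len(ok),"yaw",-np.degrees(np.arctan(f[0])))
# mark columns
mk=[(298+np.average(np.arange(20),weights=np.clip(60-g[y,298:318]+20,0,None)+1e-6),y) for y in range(276,300)]
print("mark",ray(C,[mk[0],mk[-1]],.023),mk[0],mk[-1])
# blade outer (right) and inner edges: low saturation
bl=(hsv[:,:,1]<60)
R=[];L=[]
for y in range(150,300):
    xs=np.where(bl[y,395:475])[0]+395
    if len(xs): R.append((xs.max()+.5,y)); L.append((xs.min()-.5,y))
for n,e in(("outer",R),("inner",L)):
    Q=ray(C,e,.027); q=np.polyfit(Q[:,0],Q[:,1],1); rr=Q[:,1]-np.polyval(q,Q[:,0]); k=abs(rr)<.0025; q=np.polyfit(Q[k,0],Q[k,1],1)
    print(n,"y=a*x+b",q,k.sum(),len(k),"y at .5",np.polyval(q,.5))
# stock far/near top edges
print("stock top corners TL,BL, TR,BR",ray(C,[(316,333),(316,369),(398,338),(434,369)],.035))
# block top: cork
cork=((hsv[:,:,0]<25)&(hsv[:,:,1]>50)).astype(np.uint8)[:,:]
print("block top by hand",ray(C,[(135,192),(283,182),(287,259),(148,266)],.063))
crop=cv2.resize(im[250:380,290:470],None,fx=4,fy=4,interpolation=cv2.INTER_CUBIC); cv2.imwrite("pics/w1c.png",crop)
```

```text
edge x=a*y+b [-0.0103  0.5273] 175 175 yaw 0.5908071544337173
mark [[ 0.5542 -0.0502  0.023 ]
 [ 0.5312 -0.0502  0.023 ]] (np.float64(305.30769298224834), 276) (np.float64(305.85333377244433), 299)
outer y=a*x+b [ 0.0028 -0.1784] 150 150 y at .5 -0.17703267967539266
inner y=a*x+b [ 0.007  -0.1404] 150 150 y at .5 -0.1368993485198943
stock top corners TL,BL, TR,BR [[ 0.5029 -0.0596  0.035 ]
 [ 0.4637 -0.0592  0.035 ]
 [ 0.4975 -0.1345  0.035 ]
 [ 0.4635 -0.1706  0.035 ]]
block top by hand [[ 0.6392  0.0697  0.063 ]
 [ 0.6463 -0.0379  0.063 ]
 [ 0.5868 -0.0387  0.063 ]
 [ 0.5811  0.0691  0.063 ]]
```

View pics/w1c.png

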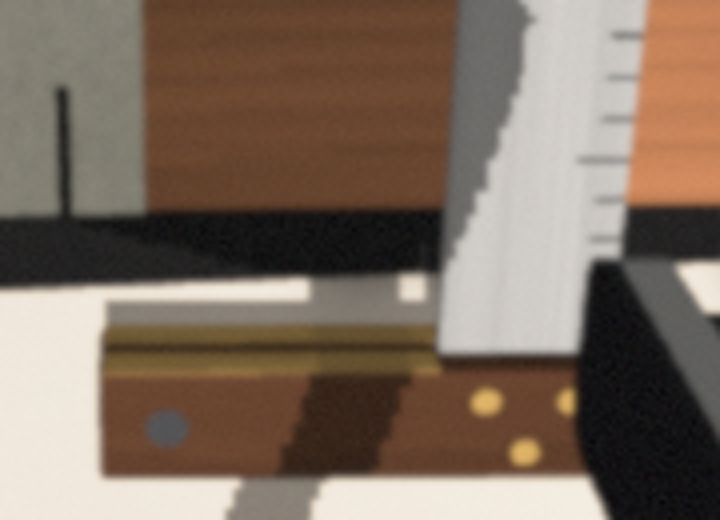

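The square is at (0.4925, -0.177), yaw about 0.004, and the mark point is at (0.528, -0.050), with the front's yaw at 0.0103. The block is at (0.613, 0.0155), yaw about 0.06. I'll move the block first.

Run:
```python
from h import *
np.set_printoptions(precision=4,suppress=True)
R=rot(np.pi/2+.06); b=np.array([.6133,.0155])
ctrl.grip(.085,30)
ctrl.move_pose([*b,.14],R); ctrl.move_linear([*b,.048],feed=.1)
ctrl.grip(.04,30); s=ctrl.sense(); print(s["finger_gap"],s["gripper_force"],s["force"])
ctrl.move_linear([*b,.13],feed=.15)
t=np.array([.385,.14]); print(ctrl.sense()["finger_gap"])
ctrl.move_linear([*t,.13],feed=.25); ctrl.move_linear([*t,.032],feed=.12)
ctrl.wait(.2); f0=ctrl.sense()["force"][2]
for z in np.arange(.030,.021,-.001):
    ctrl.move_linear([*t,z],feed=.03); f=ctrl.sense()["force"][2]
    if f-f0>1.5: break
print(z,f0,f); ctrl.grip(.085); ctrl.move_linear([*t,.15],feed=.2)
s=ctrl.sense(); print(s["t"],s["joint_pos"],s["force"])
```

```text
0.05970159424727815 34.02282178401947 [-0.1806 -0.1915  5.1682]
0.059260196075333456
0.024999999999999994 -1.00770108179282 12.40177714619532
11.1 [0.0749 0.1061 1.9929 0.     1.0438 0.0149] [-0.1945  0.0381 -0.9216]
```

Run:
```python
from h import *
np.set_printoptions(precision=4,suppress=True)
R0=rot(np.pi/2+.004); R1=rot(np.pi/2+.0103); g=np.array([.4775,-.102])
ctrl.grip(.06,30)
ctrl.move_pose([*g,.13],R0); ctrl.move_linear([*g,.041],feed=.08)
ctrl.wait(.2); print(ctrl.sense()["force"])
ctrl.grip(.015,35); s=ctrl.sense(); print(s["finger_gap"],s["gripper_force"],s["force"],s["torque"])
if not .026<s["finger_gap"]<.034: raise SystemExit("bad grip")
# y shift: square origin y -.177 -> mark y -.050
ctrl.move_linear([.481,.0250,.041],rot=R1,feed=.06); s=ctrl.sense(); print(s["finger_gap"],s["force"],s["torque"])
cv2.imwrite("pics/t2.png",cv2.resize(grab_frame("top")[170:290,220:420,::-1],None,fx=4,fy=4,interpolation=cv2.INTER_CUBIC))
print(s["t"])
```

```text
[-0.8997  0.7672  0.5781]
0.028813061883065053 39.89722967147827 [-0.8169 -0.2384  2.0097] [-0.0456  0.0737  0.0187]
0.029018457479612667 [ 0.2338 -1.8916  3.5485] [-0.6139 -0.0856 -0.2167]
16.6
```

View pics/t2.png

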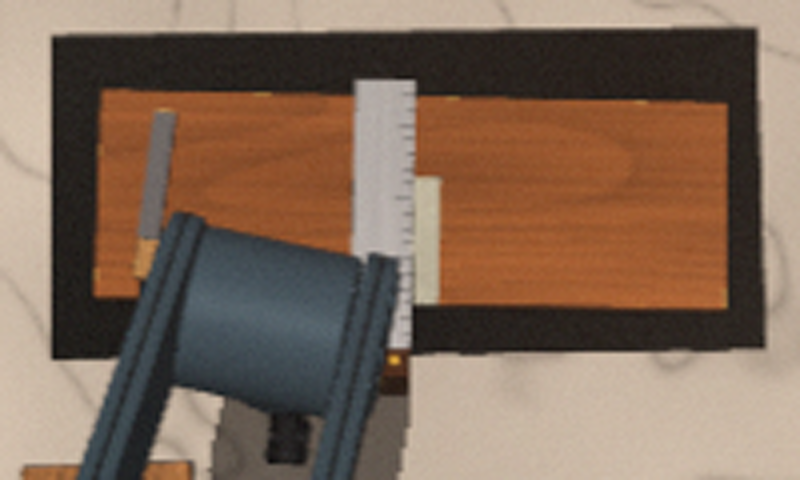

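The top view shows the blade's outer edge at the middle of the tape strip, with the stock still short of the edge. Now I'll push forward to contact.

Run:
```python
from h import *
np.set_printoptions(precision=4,suppress=True)
n=np.array([np.cos(.0103),np.sin(.0103)]); p0=np.array([.481,.0250])
ctrl.move_linear([*(p0+.024*n),.041],feed=.05); ctrl.wait(.2)
f0=ctrl.sense()["force"]; print(f0)
for d in np.arange(.025,.042,.001):
    ctrl.move_linear([*(p0+d*n),.041],feed=.02); f=ctrl.sense()["force"]
    print(round(d,3),f-f0)
    if f0[0]-f[0]>3.5: break
ctrl.grip(.06); ctrl.move_linear([*(p0+d*n),.16],feed=.15)
ctrl.move_pose([.62,-.05,.16],rot(0)); C=cam("wrist")
im=grab_frame("wrist"); cv2.imwrite("pics/w3.png",im[:,:,::-1]); np.savez("w3",o=C[1],R=C[2]); print(ctrl.sense()["t"])
```

```text
[-3.8172  0.1447  4.2705]
0.025 [-2.8038 -0.365   2.2196]
0.026 [-2.7153  0.692   3.6355]
0.027 [-3.8196 -0.7967  3.6662]
20.9667
```

View pics/w3.png

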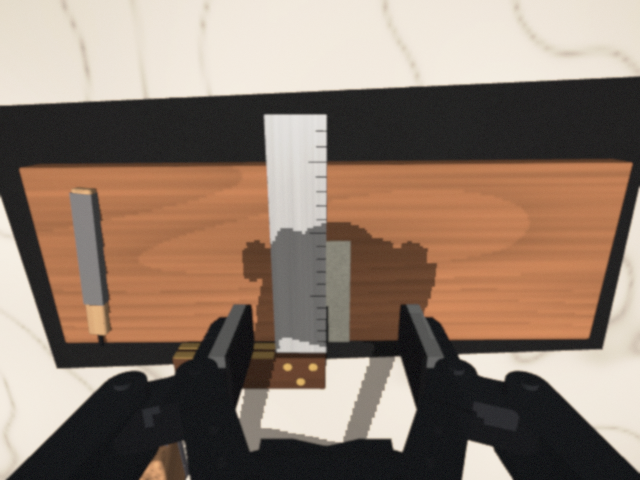

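The square is now close but short: the stock's inner top edge is near row 357 and the front edge near row 342. The blade's outer edge is at column 327, on the mark. I'll measure the rest of the gap and check whether the front moved.

```bash
cat > meas.py <<'E'
from h import *
import sys
np.set_printoptions(precision=4,suppress=True)
n=sys.argv[1]; x0,x1,r0,r1,br0,br1,bc0,bc1=map(int,sys.argv[2:10])
m=camera_model("wrist"); d=np.load(n+".npz"); C=(m,d["o"],d["R"])
im=cv2.imread(f"pics/{n}.png"); g=cv2.cvtColor(im,cv2.COLOR_BGR2GRAY).astype(int); hsv=cv2.cvtColor(im,cv2.COLOR_BGR2HSV).astype(int)
P=ray(C,[(x,r0+np.argmin(np.diff(g[r0:r1,x]))+.5) for x in [*range(x0,x0+60),*range(x1,x1+60)]],.023)
f=np.polyfit(P[:,1],P[:,0],1); k=abs(P[:,0]-np.polyval(f,P[:,1]))<.0025; f=np.polyfit(P[k,1],P[k,0],1)
print("edge",f,k.sum(),"x at y=-.05",np.polyval(f,-.05))
E=[]
for y in range(br0,br1):
    xs=np.where(hsv[y,bc0:bc1,1]<60)[0]
    if len(xs): E.append((bc0+xs.max()+.5,y))
Q=ray(C,E,.027); q=np.polyfit(Q[:,0],Q[:,1],1); print("outer",q,"y at .527",np.polyval(q,.527))
E
python3 meas.py w3 110 440 325 352 125 225 255 345
python3 - <<'E'
import cv2
im=cv2.imread("pics/w3.png"); cv2.imwrite("pics/w3c.png",cv2.resize(im[290:400,170:360],None,fx=4,fy=4,interpolation=cv2.INTER_CUBIC))
E
```

```text
edge [-0.0095  0.5275] 113 x at y=-.05 0.5279583779734461
outer [-0.2406  0.1045] y at .527 -0.02231402895724882
```

View pics/w3c.png

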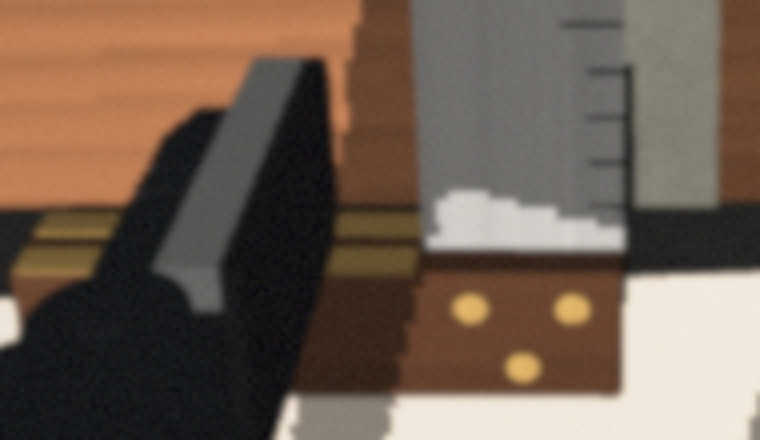

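The blade edge sits on the mark's centre and the front hasn't moved; a gap remains. I'll close it by pushing the stock's back with two spread fingertips, which also squares it to the edge.

Run:
```python
from h import *
np.set_printoptions(precision=4,suppress=True)
m=camera_model("wrist"); d=np.load("w3.npz"); C=(m,d["o"],d["R"])
s=ray(C,[(265,358.7),(320,388),(280,388)],.035); print(s, "blade/mark",ray(C,[(326.5,300)],.027),ray(C,[(327,300)],.023))
xo=s[1][0]; gap=.528-(xo+.030); print("outer face",xo,"gap",gap)
R=rot(.0100); n=R[:2,0]; y=-.050+.040
ctrl.grip(.05); x=xo-.011-.012
ctrl.move_pose([x,y,.12],R); ctrl.move_linear([x,y,.036],feed=.1); ctrl.wait(.3)
f0=ctrl.sense()["force"]; hit=0
for k in np.arange(.004,.012+gap+.008,.001):
    ctrl.move_linear([*(np.array([x,y])+k*n),.036],feed=.02); f=ctrl.sense()["force"]-f0; print(round(k,3),f)
    if f[0]<-4.5: break
p=ctrl.sense()["ee_pos"]; print(p)
ctrl.move_linear([p[0]-.03,p[1],.036],feed=.05); ctrl.move_linear([p[0]-.03,p[1],.16],feed=.15)
ctrl.grip(.085)
ctrl.move_pose([.62,-.02,.17],rot(0)); C=cam("wrist")
im=grab_frame("wrist"); cv2.imwrite("pics/w4.png",im[:,:,::-1]); np.savez("w4",o=C[1],R=C[2]); print(ctrl.sense()["t"])
```

```text
[[ 0.5193 -0.0027  0.035 ]
 [ 0.4915 -0.0454  0.035 ]
 [ 0.4915 -0.0133  0.035 ]] blade/mark [[ 0.5661 -0.0504  0.027 ]] [[ 0.564  -0.0508  0.023 ]]
outer face 0.4915038641350554 gap 0.006496135864944574
0.004 [ 0.2291 -0.2223 -0.1324]
0.005 [-0.9891 -1.3088 -1.0949]
0.006 [-0.6623 -0.1523 -1.6255]
0.007 [-0.0207 -0.5483 -0.8279]
0.008 [-1.0947  0.2772 -0.6193]
0.009 [-0.4971  0.0833 -0.9275]
0.01 [-0.2483 -0.4732 -1.6701]
0.011 [-4.449  -0.2689  1.108 ]
0.012 [-1.3281 -0.8188 -1.2599]
0.013 [-0.9907 -0.6086 -1.4895]
0.014 [-2.2514 -0.0013 -2.1719]
0.015 [-2.0725 -0.8616 -2.0576]
0.016 [-1.4571  0.0976 -1.4633]
0.017 [-1.2272  0.5104 -1.0562]
0.018 [-6.5778 -1.1073  2.2717]
[ 0.4857 -0.0098  0.0359]
30.0
```

View pics/w4.png

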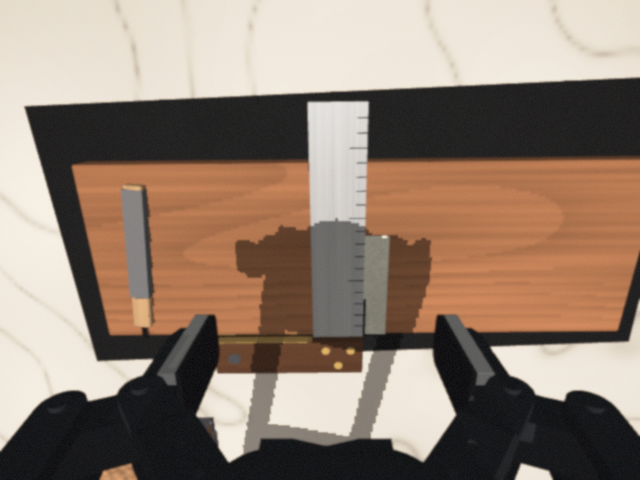

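The stock now looks flush (row 336) and the blade edge (column 363) is on the mark. I'll zoom in to confirm, since the last step's 6.6 N could be contact.

```bash
python3 meas.py w4 110 450 318 348 105 155 300 380
python3 - <<'E'
from h import *
np.set_printoptions(precision=4,suppress=True)
im=cv2.imread("pics/w4.png"); cv2.imwrite("pics/w4c.png",cv2.resize(im[310:385,205:405],None,fx=4,fy=4,interpolation=cv2.INTER_CUBIC))
m=camera_model("wrist"); d=np.load("w4.npz"); o,R=d["o"],d["R"]
for P in((.5275,.06,.035),(.5275,.06,.023),(.5275,0,.035),(.5275,0,.023)):
    q=R.T@(np.array(P)-o); print(P,m["cx"]-m["fx"]*q[0]/q[2],m["cy"]+m["fy"]*q[1]/q[2])
E
```

```text
edge [-0.011   0.5274] 91 x at y=-.05 0.5279746300278462
outer [ 0.0466 -0.0882] y at .527 -0.06362537333476972
(0.5275, 0.06, 0.035) 225.11111359328416 341.35201760056134
(0.5275, 0.06, 0.023) 228.75722073908884 332.8921071742784
(0.5275, 0, 0.035) 300.69942105151205 341.39312608870677
(0.5275, 0, 0.023) 301.61065471480464 332.9309110267871
```

View pics/w4c.png

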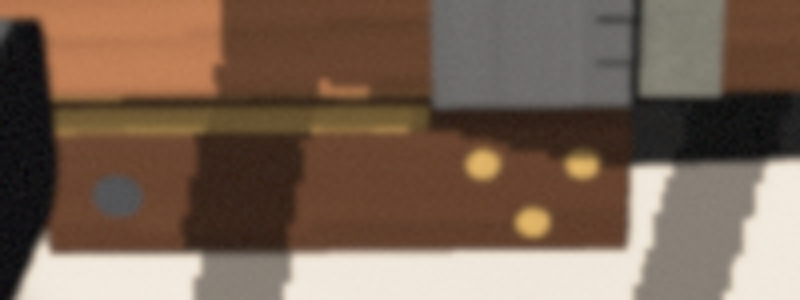

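The brass face shows 8–9 px above the face at both ends, where a flush fit predicts 8.5, and the mark shows half covered. One gentle confirming push, then a final look.

Run:
```python
from h import *
np.set_printoptions(precision=4,suppress=True)
R=rot(.0103); n=R[:2,0]; p=np.array([.4857,-.0098])
ctrl.grip(.05); a=p-.02*n
ctrl.move_pose([*a,.12],R); ctrl.move_linear([*a,.036],feed=.12); ctrl.wait(.2); f0=ctrl.sense()["force"]
ctrl.move_linear([*(p-.002*n),.036],feed=.03)
for k in np.arange(-.001,.0016,.0005):
    ctrl.move_linear([*(p+k*n),.036],feed=.02); f=ctrl.sense()["force"]-f0; print(k,f)
    if f[0]<-5: break
ctrl.move_linear([*a,.036],feed=.05); ctrl.move_linear([*a,.2],feed=.15)
ctrl.move_j([-1.448,0.259,1.535,0,1.348,-0.203]); ctrl.wait(.5)
im=grab_frame("top")[170:350,200:420,::-1]; cv2.imwrite("pics/t5.png",cv2.resize(im,None,fx=3.3,fy=3.3,interpolation=cv2.INTER_CUBIC)); print(ctrl.sense()["t"])
```

```text
-0.001 [-0.2956  0.6449  0.1615]
-0.0005 [-0.1025 -0.1588  0.0537]
0.0 [0.1343 0.8391 0.0547]
0.0005 [-1.6017 -0.5308  0.4078]
0.001 [-4.9909 -1.1781  3.053 ]
0.0015 [-5.4297 -1.4136  4.2619]
38.925
```

View pics/t5.png

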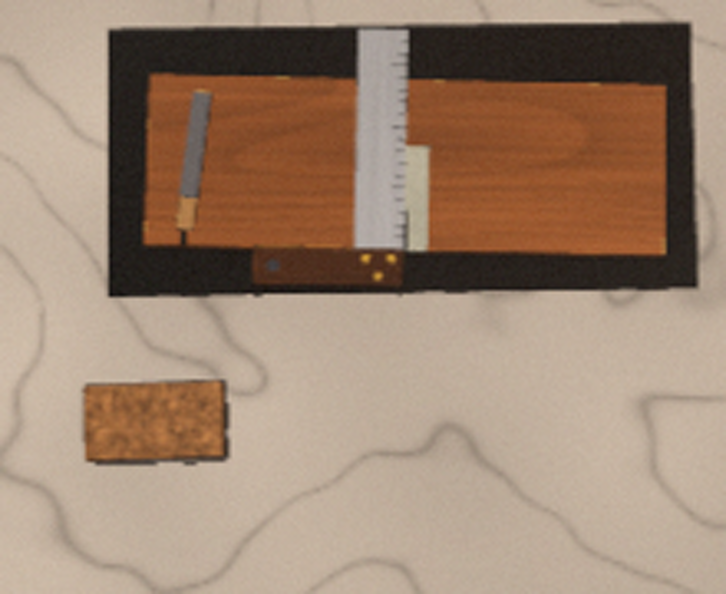

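The final view shows the stock flush on the front's edge, the blade edge on the mark at about (406, 245), and the block flat on the counter at (155, 422), with the pencil not visibly moved. I'll hand the job in.

```bash
python3 -c "
from bench import ctrl, grab_frame, camera_model; print(ctrl.job_done())"
```

```text
the job is handed in; nothing more can be done
None
```

I handed the job in at about 39 s: the square's stock looks flush on the marked edge with the blade's outer edge on the pencil mark, the block is cork side up on the counter, and the front showed no measurable shift; no verdict came back.

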